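# Shorten the telescopic flask arm by one hole

### The job

The receiving flask on the telescopic arm sits too far out for the condenser: collapse the arm by exactly one hole. Press the sprung button on top of the tube in, start the outer tube sliding in (towards the clamp post) with the button held down, then push it on gently until the button snaps up in the next hole, and let go. Never press or push harder than about 15 N, do not run past the next hole, and leave everything else on the bench where it is.

Things in the scene. Friction and masses are not known exactly. Their poses are not given: they have to be found in the camera images.
- stand: Dark steel foot of the telescopic arm. Origin: on the bench (z = 0), exactly below the centre of the button, which does not shift along the bench. z up; +y is the way the outer tube collapses, towards the post. Above it, level and along y, runs a 22 mm square dark inner tube, fixed in the post's clamp, inside a 30 mm square aluminium outer tube (wall 2 mm) that slides on it.
- lip_foot (a point): Point on the bench below the face of the black lip, as at the start, 12 mm from the button's centre in stand +y. The lip stands across the outer tube's near end: 34 mm wide, 8 mm thick, 10 mm above the tube's top face; its flat face towards the button is the one to push on (along +y) and it travels with the tube. Site axes as the stand's.
- post_top (a point): Top of the 20 mm upright post, at stand y = 165 mm, 162 mm over the bench; a 44 mm grey block clamps the inner tube to it. The clamp height differs each time: the outer tube's top face lies 90 to 128 mm over the bench, level. This height is not measured and must be found by sight or touch.
- flask_foot (a point): Point on the bench below the flask's centre, as at the start, 165 mm from the button in stand -y. The glass flask (66 mm across, to 102 mm above the tube's top face) is fixed on the outer tube's far end. The tube's top face has 15.6 mm square openings every 35 mm: the first at the button, the next ones towards the flask.
- drip (a point): Drip end of the glass condenser, 241 mm over the bench, 130 mm from the button in stand -y: where the flask's mouth belongs. The condenser slopes up from here to 400 mm over the bench at y = -350 mm; the rod that holds it stands at stand x = 135, y = -200 mm, 410 mm high.
- tube (a joint): How far the outer tube (with lip and flask) has slid in along stand +y, in m: 0 at the start, 0.035 with the button in the next hole, 0.070 in the one after. In a hole it has 1.3 mm of play either way. Moving it takes about 2 N once the button is under the wall.
- button (a joint): How far the steel button (13 mm across, round head) is pressed down, in m: 0 up, 6 mm proud of the tube's top face, locked; 2 N to start, 0.45 N more per mm. Pressed flush (6 mm) it still catches, but ducks under the wall when the lip is pushed with 6 to 12 N; pressed under 4 mm it jams. It springs up in the next hole. A 22 mm finger can press it and push the lip at once.
- beaker: open glass beaker, 68 mm across, 85 mm high; origin at the centre of its underside; to be left alone
- jar: amber glass jar with white lid, 54 mm across, 60 mm high; origin at the centre of its underside; to be left alone
- vial: clear capped bottle, 28 mm across, 75 mm high; origin at the centre of its underside; to be left alone
- corkring: flat cork ring, 90 mm across, 24 mm high; origin at the centre of its underside; to be left alone
- stopper: green glass stopper, 26 mm across, 40 mm high; origin at the centre of its underside; to be left alone
- driver: screwdriver lying down, 170 mm long; origin at the centre of its underside; to be left alone
- handset: grey thermometer handset lying flat, 55 x 115 x 26 mm; origin at the centre of its underside; to be left alone

How it is judged (in metres and radians):
On the way, in this order (a step that is already met when the one before it is completed fails the run):
1. the button is pressed in by the fingers while the tube is still at its first hole (value of joint button above 0.003 m and value of joint tube below 0.006 m and contact force between the fingers and anything else above 1 N), for 0.1 s.
2. the tube has left the first hole, the button held down under its wall (value of joint tube between 0.012 and 0.032 m and value of joint button above 0.006 m), for 0.05 s.
At the end, for the whole second after the job is handed in: The outer tube is one hole in (tube joint 32.5 to 37.5 mm) and at rest, with the button fully up in that hole (pressed less than 1.5 mm) (value of joint tube between 0.0325 and 0.0375 m and value of joint button below 0.0015 m and velocity of joint tube between -0.005 and 0.005 m/s); the robot touches nothing.
It fails at once if the robot presses or pushes on anything with more than 20 N (contact force between the fingers and anything else above 20 N).
It fails at once if the tube is pushed past the next hole (value of joint tube above 0.041 m).
It fails at once if a bystander on the bench is moved more than 25 mm (distance of any of beaker, jar, vial, corkring, stopper, driver, handset from where it was at the start of the episode above 0.025 m).
It also fails if it takes over 38 s, if anything falls off the work surface, if the arm or the gripper's body presses on something with over 40 N, if the wrist force passes 120 N, or if a joint passes its speed limit or range.

### The arm

A 6-joint arm with a two-finger parallel gripper is mounted at the origin on the work surface. World frame = base frame: x ahead of the robot, y to its left, z up, the work surface at z = 0. Lengths are in m, angles in degrees, forces in N, time in s.
With the tool pointing down it reaches from about 0.4 to 0.825 m from the base axis. Payload 7 kg.
Tool frame: the origin (TCP) lies at the very end of the fingers, on their centre line; the grasp point (between the pads) lies 19 mm behind it; z points along the fingers, y is the line along which they close (so a half turn about z gives the same grasp; the last joint's range is limited). The gripper opens to 88 mm and grips with 3 to 60 N. Pads are 19 mm wide; open, the fingers measure 130 mm over their backs; the gripper's body (78 mm by 193 mm) begins 47 mm behind the grasp point.
Start: joints at [-58.264, 20.546, 0.682, 0, -70.136, -16.507], TCP at [0.177, -0.651, 0.227] pointing down, gripper open.
Joint ranges: [-176.03, 176.03], [-82.01, 121.73], [-58.28, 71.71], [-173.87, 95.51], [-174.79, -0.11], [-173.66, 173.66]. Speed limits (degrees/s): [136.94, 136.94, 172.46, 180, 180, 180].

### API

Orientations are given as [roll, pitch, yaw] about the fixed x, y, z axes, in that order (R = Rz(yaw) Ry(pitch) Rx(roll)).
In Python, from plant import get_state, imaging, r, finder gives the robot as it stands.
- The arm moves only by the shell command python3 -m handwheel 'ROWS' [FORCE]. ROWS is JSON, a list of rows, each a list of 5 numbers: the closure, from 0 (fully open) to 1 (shut), then the shift along the world's x, y, z in cm, then the turn about the world's z in degrees. A call has 1 to 8 rows; each row is the pose to reach, as a shift and turn from the pose commanded when the call began; what a row does not reach only later rows make up. A row lasts 1/8 s, in which the tool goes at most 62.5 mm and 10.7 degrees, less where a joint would pass 70% of its speed; a pose out of reach is approached as far as the arm can. A call with a gripper value outside its range is refused whole. The fingers move at their own pace and stop on an object; FORCE is the grip in N (left out, the last holds). Time passes only in rows, so rows that repeat a pose let the fingers close. It gives the time, the measured TCP pose, the force, the opening and the grip force at its end, in the units of the state.
- get_state(): the state, without advancing time (a new reading comes with each control period).
- imaging.capture(name): name is "scene" or "top" or "wrist"; returns (picture, depth): 480x640x3 uint8, red, green, blue; 480x640 float32, m along the optical axis (not along the pixel's ray), 0 where there is no reading.
- imaging.get_calibration(name): a dict with "fx", "fy", "cx", "cy" (pixels), "dist" ([k1, k2, p1, p2, k3] as OpenCV has them; the pictures are not rectified), "rvec" (rotation vector, rad) and "tvec" (3), from world to camera coordinates, as OpenCV has them; the wrist camera has in their place "hand_eye" (4x4, takes a point from camera to tool coordinates, whose origin is the TCP and whose axes are the flange's). Camera axes: x right, y down, z forward; pixel columns grow to the right and rows downward; lengths in m; the calibration is good to about 2 mm. A picture is of the moment at which its call begins: read the wrist's pose just before it. get_calibration takes no time and is no camera call.
- r.close_job(): hands the job in; it is judged then, once.
Trained networks look in the newest picture that a camera, given by its name, has taken for a name from the list of things; names that differ only in an ending like _2 or _b are one class to them, and where a whole thing is asked for, a point or a joint stands for the part that bears it (a point fixed in the world has none). Each returns a list of dicts, best first, with "p" (0 to 1); they miss things now and then, are a little off and sometimes report something else, mostly with a low value. They report only what shows in the picture. A call takes as long as a camera call.
- finder.cut_out(camera, query): "region" (480x640 bool, what is visible of it) and "pixel" ([column, row] in pixels, amid what is visible of it).
The state is a dict: "time_s": time; "joints": joint angles; "qd": joint speeds; "joint_torque": joint torques, N m; "tcp_pos": TCP position; "eef_rot": TCP orientation; "contact_force": force on the tool from outside, world axes, zero at the start; "moment": the same for the moment, N m; "gripper_width": finger opening in m; "gripper_force": force on a finger pad.
Only numpy, scipy, OpenCV 4.12 (cv2) and the standard library are available. Lean on these libraries where they do the work, as an engineer would, in place of code of your own. Each camera call takes 0.05 s, during which the arm holds its last target. There are 200 camera calls.

## Working session

There is one attempt and no reset: what is moved stays moved. The work goes in short steps, Python scripts to look and compute and a shell command to move; the robot and the scene stay as the last step left them, time stands still between calls to the robot, and variables do not carry over. Pictures are saved under pics/ and viewed, at most 10 in all, crops included, and the job is handed in when it is done.

```bash
ls; mkdir -p pics; cat > h.py <<'E'
from plant import get_state, imaging, r, finder
import numpy as np, cv2
from scipy.spatial.transform import Rotation as R
def pts(name, depth, mask):
    c=imaging.get_calibration(name)
    K=np.array([[c['fx'],0,c['cx']],[0,c['fy'],c['cy']],[0,0,1.]])
    v,u=np.nonzero(mask&(depth>0)); z=depth[v,u]
    n=cv2.undistortPoints(np.stack([u,v],1).astype(float)[:,None],K,np.array(c['dist']))[:,0]
    P=np.c_[n*z[:,None],z]
    if 'rvec' in c:
        M=cv2.Rodrigues(np.array(c['rvec'],float))[0]
        return (P-np.ravel(c['tvec']))@M,u,v
    s=get_state(); H=np.array(c['hand_eye'])
    return (P@H[:3,:3].T+H[:3,3])@R.from_euler('xyz',s['eef_rot'],degrees=True).as_matrix().T+s['tcp_pos'],u,v
E
python3 - <<'E'
from h import *
print(get_state())
for n in ['scene','top']:
    p,d=imaging.capture(n); cv2.imwrite(f'pics/{n}0.png',p[:,:,::-1]); np.save(f'{n}.npy',d)
    for q in ['stand','button','tube','lip_foot','post_top','flask_foot']:
        for x in finder.cut_out(n,q)[:2]:
            P,_,_=pts(n,d,np.array(x['region']))
            print(n,q,x['p'],x['pixel'],x['region'].sum(),np.median(P,0).round(4) if len(P) else None, P.max(0).round(3) if len(P) else '')
E
```

```text
pics
{'time_s': 0.0, 'joints': array([-5.82619213e+01,  2.05909074e+01,  6.32554899e-01, -2.00876789e-02,
       -7.01352490e+01, -1.65084099e+01]), 'qd': array([ 0.04621678, -0.06683256, -0.07915201, -0.02532304, -0.02736057,
        0.05329715]), 'joint_torque': array([ 2.75812827e-04, -5.82719886e+01,  2.93051594e+01,  6.99706793e+00,
        7.03178113e-03, -9.70552696e-05]), 'tcp_pos': array([ 0.17717278, -0.65081736,  0.22561949]), 'eef_rot': array([ 1.79904891e+02, -8.49481440e-03, -1.64777165e+02]), 'contact_force': array([ 0.04492136, -0.18180513,  0.67560951]), 'moment': array([-0.05031668, -0.08598112, -0.02023423]), 'gripper_force': 0.0, 'gripper_width': 0.08743818829034476}
scene stand 0.72 [262.9, 278.6] 17579 [ 0.6258 -0.1503  0.0125] [0.746 0.277 0.411]
scene button 0.46 [337.3, 221.6] 419 [0.4568 0.2017 0.0223] [0.578 0.239 0.112]
scene tube 0.93 [225.3, 264.8] 3637 [ 0.5643 -0.1049  0.1162] [0.595 0.079 0.219]
scene lip_foot 0.84 [263.5, 282.7] 17068 [ 0.6267 -0.1514  0.0125] [0.745 0.245 0.411]
scene lip_foot 0.56 [281.2, 340.5] 198 [ 0.6834 -0.0603  0.0201] [ 0.69
[... 152 characters left out ...]
265 -0.1502  0.0125] [0.745 0.277 0.411]
top stand 0.85 [415.8, 221.6] 22438 [ 0.6076 -0.1278  0.014 ] [0.782 0.25  0.414]
top button 0.47 [333.8, 248.1] 47 [0.5708 0.0277 0.1205] [0.576 0.033 0.124]
top tube 0.82 [409.7, 258.4] 3363 [ 0.5544 -0.0968  0.1189] [0.593 0.05  0.261]
top tube 0.27 [419.4, 221.9] 22662 [ 0.6073 -0.1295  0.014 ] [0.766 0.251 0.414]
top lip_foot 0.58 [414.3, 218.2] 21595 [ 0.6073 -0.1266  0.014 ] [0.74  0.249 0.414]
top post_top 0.56 [416.9, 221.4] 22878 [ 0.6062 -0.1264  0.014 ] [0.748 0.25  0.414]
top flask_foot 0.75 [418.1, 219.2] 22125 [ 0.6077 -0.1268  0.014 ] [0.782 0.25  0.414]
top flask_foot 0.41 [219.8, 310.4] 1313 [0.4759 0.2023 0.0246] [0.521 0.247 0.029]
```

View pics/top0.png

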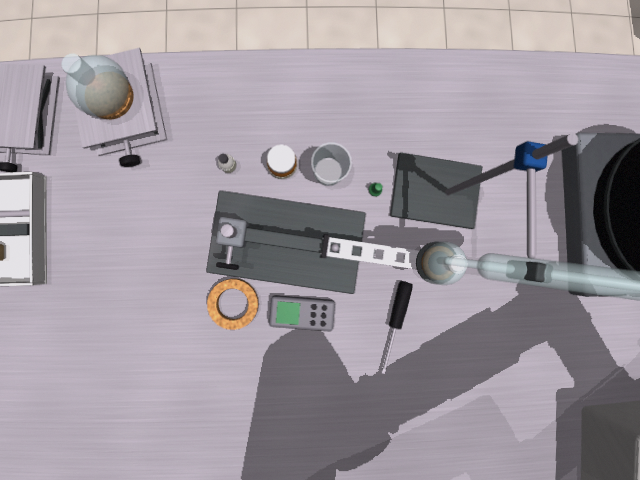

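View pics/scene0.png

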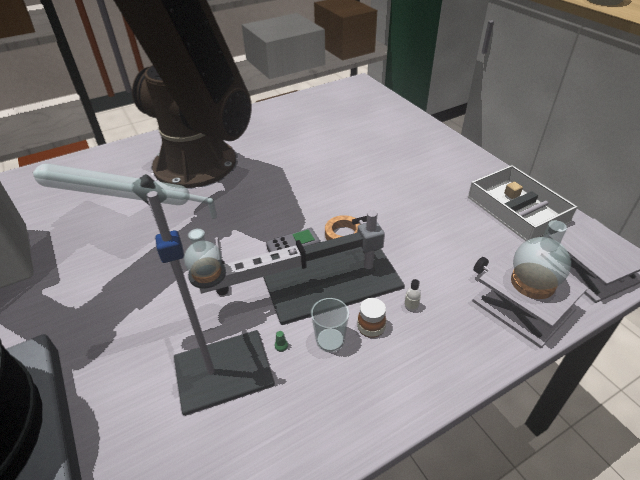

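The top view shows the post at (228,231), the lip at about (326,246), the button at about (334,248) and the flask at (440,262). The tube runs nearly along world y and the condenser lies to the right. The scene view confirms this.

```bash
python3 - <<'E'
from h import *
d=np.load('top.npy'); m=np.ones_like(d,bool)
P,u,v=pts('top',d,m)
# tube top
k=(u>340)&(u<412)&(v>230)&(v<275)&(P[:,2]>.09)&(P[:,2]<.135)
T=P[k]; c=T.mean(0); w=np.linalg.svd(T[:,:2]-c[:2])[2][0] if len(T)<5000 else None
w=w*np.sign(w[1]); n=np.array([w[1],-w[0]])
print('tube z',np.percentile(T[:,2],[5,25,50,75,95]),len(T),'dir',w)
q=(T[:,:2]-c[:2])@n; print('cross',np.percentile(q,[1,99]))
ctr=c[:2]+n*np.mean(np.percentile(q,[1,99]))
# post top
k=(u>218)&(u<240)&(v>220)&(v<242)&(P[:,2]>.15); print('post',P[k].mean(0),k.sum())
# profile along tube centre
a=(P[:,:2]-ctr)@w; b=(P[:,:2]-ctr)@n
k0=(abs(b)<.012)&(P[:,2]>.06)
for s in np.arange(.04,.13,.002):
    k=k0&(abs(a-s)<.001)
    if k.any(): print(round(s,3),(ctr+w*s).round(4),np.percentile(P[k,2],[10,50,90]).round(4),k.sum())
for x0,x1 in((520,560),(600,639)):
    k=(u>x0)&(u<x1)&(v>225)&(v<300)&(P[:,2]>.15); print('cond',P[k].mean(0),P[k].min(0),P[k].max(0))
s=get_state();print(R.from_euler('xyz',s['eef_rot'],degrees=True).as_matrix().round(3))
E
```

```text
tube z [0.11168644 0.11500799 0.11602456 0.11693082 0.11828001] 1205 dir [0.18595827 0.98255764]
cross [-0.01485719  0.01495985]
post [0.59919351 0.18747177 0.16198143] 150
0.04 [0.5668 0.0024] [0.114  0.1159 0.1174] 17
0.042 [0.5671 0.0044] [0.1148 0.1159 0.1178] 21
0.044 [0.5675 0.0064] [0.1152 0.1165 0.1177] 18
0.046 [0.5679 0.0083] [0.1156 0.1165 0.1182] 19
0.048 [0.5682 0.0103] [0.1146 0.1164 0.1182] 19
0.05 [0.5686 0.0123] [0.1152 0.1164 0.1179] 21
0.052 [0.569  0.0142] [0.1145 0.1156 0.1179] 18
0.054 [0.5694 0.0162] [0.1147 0.1168 0.1175] 20
0.056 [0.5697 0.0182] [0.1149 0.1161 0.1174] 20
0.058 [0.5701 0.0201] [0.1119 0.1142 0.1173] 22
0.06 [0.5705 0.0221] [0.1123 0.1157 0.1193] 16
0.062 [0.5708 0.0241] [0.1155 0.1178 0.1222] 16
0.064 [0.5712 0.026 ] [0.1155 0.1184 0.1217] 18
0.066 [0.5716 0.028 ] [0.1149 0.1178 0.1225] 23
0.068 [0.572 0.03 ] [0.1132 0.1169 0.1212] 21
0.07 [0.5723 0.0319] [0.111  0.1157 0.1197] 18
0.072 [0.5727 0.0339] [0.1116 0.1139 0.117 ] 19
0.074 [0.5731 0.0359] [0.1145 0.1161 0.1175] 19
0.076 [0.5734 0.0378] [0.1147 0.1171 0.1194] 14
0.078 [0.5738 0.0398]
[... 829 characters left out ...]
1137] 18
0.114 [0.5805 0.0752] [0.1105 0.1119 0.1139] 17
0.116 [0.5809 0.0771] [0.111  0.1123 0.1142] 18
0.118 [0.5813 0.0791] [0.1103 0.1116 0.1128] 16
0.12 [0.5816 0.081 ] [0.1107 0.1118 0.1134] 17
0.122 [0.582 0.083] [0.1105 0.1115 0.1134] 17
0.124 [0.5824 0.085 ] [0.11   0.1121 0.1133] 17
0.126 [0.5827 0.0869] [0.1105 0.1114 0.113 ] 17
0.128 [0.5831 0.0889] [0.111  0.1123 0.1132] 18
cond [ 0.53916139 -0.18869003  0.33901628] [ 0.51191563 -0.21106452  0.32245872] [ 0.58598285 -0.16932912  0.35461674]
cond [ 0.52708895 -0.2915759   0.34508152] [ 0.49998761 -0.46714631  0.15001171] [ 0.59068474 -0.2436144   0.39090196]
[[-0.965 -0.263  0.   ]
 [-0.263  0.965 -0.   ]
 [-0.    -0.    -1.   ]]
```

```bash
python3 -m handwheel '[[1,2,5,2,8],[1,4,10,4,16],[1,6.5,15.5,5,24],[1,9,21,5,32],[1,11.5,27,5,40],[1,14,32.5,5,48],[1,15.3,35,5,55],[1,15.3,35,5,60]]' 10
```

```text
time_s: 1.7
tcp_pos: [0.3312, -0.2996, 0.2772]
eef_rot: [-179.9, 0.0, -104.4]
contact_force: [0.8, 0.7, -0.5]
gripper_width: 0.013
gripper_force: 0.0
```

```bash
python3 -m handwheel '[[1,1.5,6,0,1],[1,3.5,12,0,2],[1,5,18,0,3],[1,7,24,0,4],[1,9,30,0,4.3],[1,12,31,-2,4.3],[1,17,32.5,-4,4.3],[1,20,32.5,-5,4.3]]'; python3 -c "
from h import *
s=get_state();print(s['eef_rot'],s['tcp_pos'],s['joints'])"
```

```text
time_s: 2.7
tcp_pos: [0.5317, 0.0249, 0.2253]
eef_rot: [179.9, -0.0, -100.4]
contact_force: [-0.1, -0.1, 0.7]
gripper_width: 0.0004
gripper_force: 0.0
[ 1.79946133e+02 -3.14456582e-02 -1.00373956e+02] [0.53169947 0.02489508 0.22526465] [ 2.37982918e+01  7.17574372e+00 -1.73401035e+01 -4.65741525e-03
 -6.55463825e+01 -3.41703325e+01]
```

```bash
python3 -m handwheel '[[1,1,0.1,0,0],[1,1,0.1,0,0]]'; python3 - <<'E'
from h import *
p,d=imaging.capture('wrist'); cv2.imwrite('pics/w1.png',p[:,:,::-1]); np.save('w.npy',d)
P,u,v=pts('wrist',d,np.ones_like(d,bool))
k=(P[:,2]>.11)&(P[:,2]<.135)
X=np.zeros(d.shape+(3,));X[v,u]=P; np.save('X.npy',X)
for q in ['button','tube']:
    for x in finder.cut_out('wrist',q)[:2]:
        m=np.array(x['region']);Q,_,_=pts('wrist',d,m); print(q,x['p'],x['pixel'],len(Q),np.median(Q,0) if len(Q) else '')
E
```

```text
time_s: 2.95
tcp_pos: [0.5403, 0.0246, 0.2266]
eef_rot: [180.0, -0.0, -100.5]
contact_force: [-0.8, 0.6, 0.4]
gripper_width: -0.0
gripper_force: 0.0
button 0.63 [184.8, 102.7] 26239 [ 0.63845422 -0.11044205  0.0122325 ]
button 0.48 [274.0, 246.9] 269 [0.57038339 0.02622727 0.11883401]
tube 0.87 [269.9, 92.9] 13986 [ 0.55455227 -0.08210233  0.11621329]
```

View pics/w1.png

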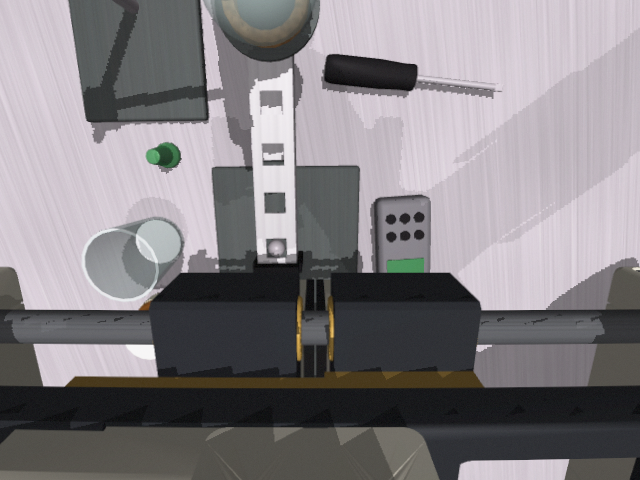

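The wrist view shows the button at (276,246), the lip edge just below it at row 262, and the tube vertical in the picture, so the yaw is aligned.

```bash
python3 - <<'E'
from h import *
X=np.load('X.npy');P=X.reshape(-1,3)
k=(abs(P[:,2]-.1165)<.003)&(abs(P[:,0]-.56)<.04)&(P[:,1]<.02)&(P[:,1]>-.09);T=P[k]
c=T.mean(0);w=np.linalg.svd(T[:,:2]-c[:2],full_matrices=False)[2][0];w*=np.sign(w[1]);n=np.array([w[1],-w[0]])
q=(T[:,:2]-c[:2])@n;e=np.percentile(q,[1,99]);print('dir',w,np.degrees(np.arctan2(w[0],w[1])),'cross',e,'z',np.median(T[:,2]))
ctr=c[:2]+n*e.mean()
a=(P[:,:2]-ctr)@w;b=(P[:,:2]-ctr)@n
for s in np.arange(.045,.085,.0015):
    k=(abs(a-s)<.00075)&(abs(b)<.004)&(P[:,2]>.08)
    if k.any(): print(s.round(4),(ctr+w*s).round(4),np.percentile(P[k,2],[10,50,90]).round(4),k.sum())
E
```

```text
dir [0.1930208  0.98119466] 11.129127594760849 cross [-0.01505472  0.01497958] z 0.11513100228177672
0.045 [0.5685 0.0082] [0.1144 0.1151 0.1158] 22
0.0465 [0.5688 0.0097] [0.1147 0.1152 0.1157] 20
0.048 [0.5691 0.0112] [0.1145 0.115  0.1157] 22
0.0495 [0.5694 0.0126] [0.1144 0.1152 0.1159] 22
0.051 [0.5697 0.0141] [0.1147 0.1155 0.116 ] 23
0.0525 [0.57   0.0156] [0.1147 0.1155 0.1161] 20
0.054 [0.5703 0.0171] [0.1145 0.1151 0.1161] 21
0.0555 [0.5706 0.0185] [0.1146 0.1153 0.1161] 17
0.057 [0.5709 0.02  ] [0.1139 0.1151 0.1159] 13
0.0585 [0.5711 0.0215] [0.1108 0.1141 0.1177] 33
0.06 [0.5714 0.0229] [0.116  0.1183 0.1192] 27
0.0615 [0.5717 0.0244] [0.118  0.1198 0.1205] 24
0.063 [0.572  0.0259] [0.1188 0.1201 0.1208] 21
0.0645 [0.5723 0.0274] [0.1196 0.1208 0.1217] 23
0.066 [0.5726 0.0288] [0.1191 0.1207 0.1212] 21
0.0675 [0.5729 0.0303] [0.1184 0.1201 0.1209] 16
0.069 [0.5732 0.0318] [0.1183 0.1193 0.1199] 10
0.0705 [0.5735 0.0332] [0.1176 0.1184 0.1185] 5
0.072 [0.5737 0.0347] [0.1109 0.1136 0.1162] 12
0.0735 [0.574  0.0362] [0.1112 0.1149 0.1157] 26
0.075 [0.5743 0.0377] [0.1141 0.1152 0.1162] 23
0.0765 [0.5746 0.0391] [0.115  0.1201 0.1249] 59
0.078 [0.5749 0.0406] [0.1239 0.125  0.126 ] 22
0.0795 [0.5752 0.0421] [0.1245 0.1251 0.1262] 19
0.081 [0.5755 0.0435] [0.1249 0.1251 0.1254] 7
```

```bash
python3 -m handwheel '[[1,3.1,0.1,-3,-0.3],[1,3.1,0.1,-6,-0.3],[1,3.1,0.1,-8.5,-0.3],[1,3.1,0.1,-9.5,-0.3],[1,3.1,0.1,-9.5,-0.3],[1,3.1,0.1,-9.5,-0.3]]'; python3 - <<'E'
from h import *
ss=[]
for i in range(4):
    p,d=imaging.capture('wrist'); s=get_state(); ss.append(np.r_[s['tcp_pos']*1000,s['contact_force'],s['eef_rot']])
print(np.mean(ss,0).round(2),np.std(ss,0).round(2))
cv2.imwrite('pics/w2.png',p[:,:,::-1])
E
```

```text
time_s: 3.85
tcp_pos: [0.572, 0.0259, 0.133]
eef_rot: [-179.9, 0.1, -100.8]
contact_force: [-0.0, 1.2, -0.0]
gripper_width: 0.0004
gripper_force: 0.0
[ 5.7181e+02  2.5910e+01  1.3270e+02  0.0000e+00  1.0000e-02  2.8000e-01
 -1.7990e+02  5.0000e-02 -1.0076e+02] [0.11 0.02 0.22 0.29 0.47 0.53 0.02 0.01 0.  ]
```

View pics/w2.png

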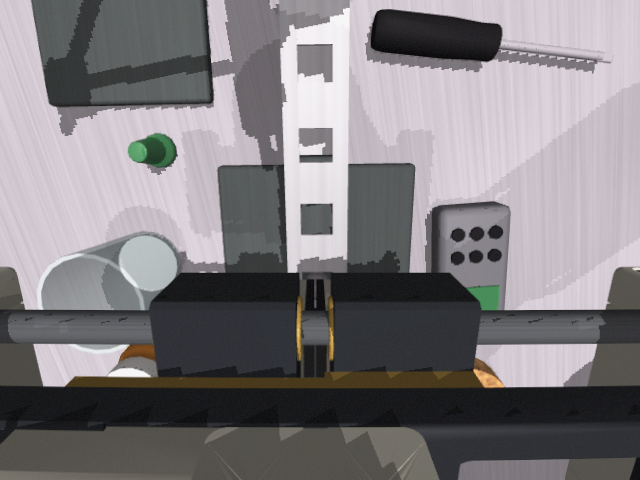

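The fingers are centred across the tube (column 316), right over the button. I'll descend and watch the force.

```bash
python3 -m handwheel '[[1,0,0,-0.4,0],[1,0,0,-0.7,0],[1,0,0,-0.7,0]]'; python3 -m handwheel '[[1,0,0,-0.15,0],[1,0,0,-0.25,0],[1,0,0,-0.25,0]]';python3 -m handwheel '[[1,0,0,-0.15,0],[1,0,0,-0.2,0],[1,0,0,-0.2,0]]'
```

```text
time_s: 4.42
tcp_pos: [0.571, 0.0256, 0.1241]
eef_rot: [180.0, -0.0, -100.8]
contact_force: [0.5, -0.3, -0.3]
gripper_width: 0.0006
gripper_force: 0.0
time_s: 4.8
tcp_pos: [0.5712, 0.0257, 0.122]
eef_rot: [180.0, -0.0, -100.8]
contact_force: [0.3, -0.6, 0.2]
gripper_width: 0.0005
gripper_force: 0.0
time_s: 5.18
tcp_pos: [0.5714, 0.0257, 0.1203]
eef_rot: [-180.0, 0.0, -100.8]
contact_force: [-0.4, 1.0, 2.8]
gripper_width: 0.0002
gripper_force: 1.1
```

```bash
python3 -m handwheel '[[1,0,0,-0.1,0],[1,0,0,-0.2,0],[1,0,0,-0.2,0]]'; python3 -m handwheel '[[1,0,0,-0.1,0],[1,0,0,-0.15,0],[1,0,0,-0.15,0]]';python3 -m handwheel '[[1,0,0,-0.1,0],[1,0,0,-0.1,0]]'
```

```text
time_s: 5.55
tcp_pos: [0.5714, 0.0258, 0.1181]
eef_rot: [-180.0, 0.0, -100.8]
contact_force: [0.1, -0.2, 2.2]
gripper_width: 0.0006
gripper_force: 1.6
time_s: 5.92
tcp_pos: [0.5714, 0.0257, 0.1166]
eef_rot: [-180.0, 0.0, -100.8]
contact_force: [-0.8, 0.7, 3.5]
gripper_width: 0.0005
gripper_force: 1.9
time_s: 6.18
tcp_pos: [0.5714, 0.0258, 0.1156]
eef_rot: [-180.0, 0.0, -100.8]
contact_force: [0.7, 0.2, 4.9]
gripper_width: 0.0003
gripper_force: 2.1
```

```bash
python3 -m handwheel '[[1,0,0,-0.05,0],[1,0,0,-0.05,0]]'; python3 -m handwheel '[[1,0,0,-0.05,0],[1,0,0,-0.05,0]]'
```

```text
time_s: 6.42
tcp_pos: [0.5714, 0.0257, 0.1154]
eef_rot: [-180.0, 0.0, -100.8]
contact_force: [-1.1, 0.9, 6.9]
gripper_width: 0.0003
gripper_force: 3.5
time_s: 6.68
tcp_pos: [0.5714, 0.0257, 0.1154]
eef_rot: [-180.0, 0.0, -100.8]
contact_force: [-2.2, 0.3, 10.5]
gripper_width: 0.0006
gripper_force: 5.2
```

```bash
python3 -m handwheel '[[1,0,0,0.04,0],[1,0.02,0.1,0.04,0],[1,0.02,0.1,0.04,0]]'; python3 -m handwheel '[[1,0.02,0.1,0,0],[1,0.02,0.1,0,0]]'
```

```text
time_s: 7.05
tcp_pos: [0.5715, 0.0261, 0.1154]
eef_rot: [-180.0, -0.1, -100.8]
contact_force: [-1.5, -3.0, 7.5]
gripper_width: 0.0004
gripper_force: 3.9
time_s: 7.3
tcp_pos: [0.5716, 0.0268, 0.1154]
eef_rot: [-180.0, -0.1, -100.8]
contact_force: [-1.4, -4.6, 6.8]
gripper_width: 0.0004
gripper_force: 3.9
```

```bash
python3 -m handwheel '[[1,0.02,0.1,0,0],[1,0.02,0.1,0,0]]'; python3 -m handwheel '[[1,0.01,0.05,0,0],[1,0.01,0.05,0,0]]'
```

```text
time_s: 7.55
tcp_pos: [0.5717, 0.0277, 0.1154]
eef_rot: [180.0, -0.1, -100.8]
contact_force: [-0.8, -5.0, 8.0]
gripper_width: 0.0007
gripper_force: 3.9
time_s: 7.8
tcp_pos: [0.5718, 0.0281, 0.1154]
eef_rot: [180.0, -0.1, -100.8]
contact_force: [-1.3, -5.6, 8.1]
gripper_width: 0.0007
gripper_force: 4.0
```

```bash
python3 -m handwheel '[[1,0.01,0.05,0,0],[1,0.01,0.05,0,0]]'; python3 -m handwheel '[[1,0.01,0.05,0,0],[1,0.01,0.05,0,0]]'; python3 -m handwheel '[[1,0.01,0.05,0,0],[1,0.01,0.05,0,0]]'
```

```text
time_s: 8.05
tcp_pos: [0.5719, 0.0287, 0.1155]
eef_rot: [180.0, -0.1, -100.8]
contact_force: [-0.9, -4.7, 7.5]
gripper_width: 0.0006
gripper_force: 4.0
time_s: 8.3
tcp_pos: [0.572, 0.0292, 0.1154]
eef_rot: [180.0, -0.1, -100.8]
contact_force: [-0.9, -4.0, 7.9]
gripper_width: 0.0006
gripper_force: 4.0
time_s: 8.55
tcp_pos: [0.5721, 0.0295, 0.1154]
eef_rot: [180.0, -0.1, -100.8]
contact_force: [-1.0, -4.6, 7.8]
gripper_width: 0.0008
gripper_force: 4.0
```

```bash
python3 -m handwheel '[[1,0.01,0.05,0,0],[1,0.01,0.05,0,0]]'; python3 -m handwheel '[[1,0.01,0.05,0,0],[1,0.01,0.05,0,0]]'
```

```text
time_s: 8.8
tcp_pos: [0.5721, 0.0299, 0.1154]
eef_rot: [180.0, -0.1, -100.8]
contact_force: [-1.4, -6.1, 7.7]
gripper_width: 0.0005
gripper_force: 3.9
time_s: 9.05
tcp_pos: [0.5722, 0.0303, 0.1154]
eef_rot: [180.0, -0.1, -100.8]
contact_force: [-0.8, -5.9, 6.8]
gripper_width: 0.0003
gripper_force: 3.9
```

```bash
python3 -m handwheel '[[1,0.01,0.05,0,0],[1,0.01,0.05,0,0]]'; python3 -m handwheel '[[1,0.01,0.05,0,0],[1,0.01,0.05,0,0]]'
```

```text
time_s: 9.3
tcp_pos: [0.5723, 0.0308, 0.1154]
eef_rot: [180.0, -0.1, -100.8]
contact_force: [-1.3, -5.9, 8.1]
gripper_width: 0.0003
gripper_force: 4.0
time_s: 9.55
tcp_pos: [0.5724, 0.0313, 0.1154]
eef_rot: [180.0, -0.1, -100.8]
contact_force: [-0.8, -6.1, 8.1]
gripper_width: 0.0003
gripper_force: 4.0
```

```bash
python3 - <<'E'
from h import *
p,d=imaging.capture('wrist'); cv2.imwrite('pics/w3.png',p[:,:,::-1])
X=np.zeros(d.shape+(3,));P,u,v=pts('wrist',d,np.ones_like(d,bool))
w=np.array([.187,.982]);n=np.array([w[1],-w[0]]);o=np.array([.572,.027])
def edges(P,lab):
    a=(P[:,:2]-o)@w;b=(P[:,:2]-o)@n;k=(abs(b)<.005)
    aa=a[k];z=P[k,2]; i=np.argsort(aa);aa=aa[i];z=z[i]
    bins=np.arange(-.125,.02,.001); s=[]
    for x in bins:
        q=z[(aa>=x)&(aa<x+.001)]
        s.append('-' if len(q)==0 else ('#' if np.median(q)>.1135 else '.'))
    print(lab,''.join(s))
edges(P,'now');edges(np.load('X.npy').reshape(-1,3),'old')
E
```

```text
now ------###########...........----####################................####################...#################################################-----
old ###########.#..............-####################................################################...###################-.############.#########---
```

Holes have shifted about 4 mm, so the tube is moving with the finger. Continue.

```bash
python3 -m handwheel '[[1,0.01,0.05,0,0],[1,0.02,0.1,0,0],[1,0.02,0.1,0,0]]'; python3 -m handwheel '[[1,0.01,0.05,0,0],[1,0.02,0.1,0,0],[1,0.02,0.1,0,0]]'
```

```text
time_s: 9.98
tcp_pos: [0.5725, 0.0322, 0.1154]
eef_rot: [180.0, -0.1, -100.8]
contact_force: [-1.0, -6.4, 7.8]
gripper_width: 0.0006
gripper_force: 4.2
time_s: 10.35
tcp_pos: [0.5725, 0.0326, 0.1154]
eef_rot: [180.0, -0.2, -100.8]
contact_force: [-0.7, -9.3, 7.5]
gripper_width: 0.0005
gripper_force: 5.6
```

```bash
python3 -m handwheel '[[1,0.01,0.03,0,0],[1,0.01,0.03,0,0]]'; python3 -m handwheel '[[1,0,0.03,0,0],[1,0,0.03,0,0]]'
```

```text
time_s: 10.6
tcp_pos: [0.5726, 0.0327, 0.1154]
eef_rot: [179.9, -0.2, -100.8]
contact_force: [-1.1, -11.3, 8.3]
gripper_width: 0.0004
gripper_force: 5.9
time_s: 10.85
tcp_pos: [0.5727, 0.0332, 0.1154]
eef_rot: [180.0, -0.2, -100.8]
contact_force: [-1.3, -8.5, 7.9]
gripper_width: 0.0006
gripper_force: 5.7
```

```bash
python3 -m handwheel '[[1,0.01,0.05,0,0],[1,0.01,0.05,0,0]]'; python3 -m handwheel '[[1,0.01,0.05,0,0],[1,0.01,0.05,0,0]]';  python3 -m handwheel '[[1,0.01,0.05,0,0],[1,0.01,0.05,0,0]]'
```

```text
time_s: 11.1
tcp_pos: [0.5727, 0.0334, 0.1154]
eef_rot: [180.0, -0.2, -100.8]
contact_force: [-0.0, -11.1, 8.1]
gripper_width: 0.0005
gripper_force: 6.1
time_s: 11.35
tcp_pos: [0.5729, 0.0345, 0.1154]
eef_rot: [180.0, -0.1, -100.8]
contact_force: [-1.0, -7.4, 9.0]
gripper_width: 0.0004
gripper_force: 5.3
time_s: 11.6
tcp_pos: [0.5731, 0.0355, 0.1154]
eef_rot: [180.0, -0.1, -100.8]
contact_force: [-0.7, -5.3, 8.0]
gripper_width: 0.0003
gripper_force: 5.0
```

```bash
python3 -m handwheel '[[1,0.01,0.05,0,0],[1,0.02,0.1,0,0],[1,0.03,0.15,0,0],[1,0.04,0.2,0,0],[1,0.04,0.2,0,0]]'; python3 -m handwheel '[[1,0.01,0.05,0,0],[1,0.02,0.1,0,0],[1,0.03,0.15,0,0],[1,0.04,0.2,0,0],[1,0.04,0.2,0,0]]'
```

```text
time_s: 12.22
tcp_pos: [0.5735, 0.0378, 0.1154]
eef_rot: [180.0, -0.1, -100.8]
contact_force: [-1.8, -4.0, 8.0]
gripper_width: 0.0004
gripper_force: 4.8
time_s: 12.85
tcp_pos: [0.5739, 0.0398, 0.1154]
eef_rot: [180.0, -0.1, -100.8]
contact_force: [-2.3, -4.3, 8.3]
gripper_width: 0.0005
gripper_force: 4.8
```

```bash
cat > e.py <<'E'
from h import *
p,d=imaging.capture('wrist')
P,u,v=pts('wrist',d,np.ones_like(d,bool))
w=np.array([.187,.982]);n=np.array([w[1],-w[0]]);o=np.array([.572,.027])
def edges(P,lab):
    a=(P[:,:2]-o)@w;b=(P[:,:2]-o)@n;k=(abs(b)<.005);a=a[k];z=P[k,2]
    s=''
    for x in np.arange(-.125,.02,.001):
        q=z[(a>=x)&(a<x+.001)]
        s+='-' if len(q)==0 else ('#' if np.median(q)>.1125 else '.')
    print(lab,s)
edges(P,'now');edges(np.load('X.npy').reshape(-1,3),'old')
p,d=imaging.capture('top'); cv2.imwrite('pics/t_now.png',cv2.resize(p[200:300,190:480,::-1],None,fx=2.5,fy=2.5,interpolation=2))
P,u,v=pts('top',d,np.ones_like(d,bool));edges(P,'topnow')
d=np.load('top.npy');P,u,v=pts('top',d,np.ones_like(d,bool));edges(P,'topold')
s=get_state();print(s['time_s'],s['tcp_pos'],s['contact_force'])
E
python3 e.py
```

```text
now --------------###########...........----####################................###################....##############################################
old #############..............-####################................################################..####################-#############.#########---
topnow -----------------------------------------------------------------------------------------########################################################
topold ######..#..#..........-----################...#.........----######################..#.#..##..##..##################################.#############
12.95 [0.57386554 0.03983998 0.11537253] [-1.76418777 -3.48940789  8.92447017]
```

```bash
python3 -m handwheel '[[1,0.02,0.1,0,0],[1,0.04,0.2,0,0],[1,0.06,0.3,0,0],[1,0.07,0.4,0,0],[1,0.09,0.5,0,0],[1,0.11,0.6,0,0],[1,0.13,0.7,0,0],[1,0.15,0.8,0,0]]'; python3 -m handwheel '[[1,0.01,0.05,0.1,0],[1,0.02,0.1,0.2,0],[1,0.04,0.2,0.2,0],[1,0.06,0.3,0.2,0],[1,0.07,0.4,0.2,0],[1,0.09,0.5,0.2,0],[1,0.09,0.5,0.2,0]]'
```

```text
time_s: 13.95
tcp_pos: [0.5753, 0.0476, 0.1154]
eef_rot: [180.0, -0.1, -100.8]
contact_force: [-1.9, -4.2, 9.0]
gripper_width: 0.0005
gripper_force: 5.1
time_s: 14.82
tcp_pos: [0.5757, 0.0528, 0.1159]
eef_rot: [179.9, -0.1, -100.8]
contact_force: [0.8, -4.6, -2.7]
gripper_width: 0.0006
gripper_force: 2.5
```

```bash
python3 -m handwheel '[[1,0.02,0.1,0,0],[1,0.04,0.2,0,0],[1,0.06,0.3,0,0],[1,0.07,0.4,0,0],[1,0.09,0.5,0,0],[1,0.11,0.6,0,0],[1,0.13,0.7,0,0],[1,0.13,0.7,0,0]]'; python3 e.py
```

```text
time_s: 15.82
tcp_pos: [0.5782, 0.061, 0.1171]
eef_rot: [-180.0, 0.0, -100.8]
contact_force: [-0.4, 0.1, -0.8]
gripper_width: 0.0005
gripper_force: 0.0
now -----------------------------------############..........---..####################...............####################...#########################
old #############..............-####################................################################..####################-#############.#########---
topnow ########################--------------------------------------------------------------------------------------###################################
topold ######..#..#..........-----################...#.........----######################..#.#..##..##..##################################.#############
15.925 [0.57798542 0.06096196 0.11694779] [-0.12380365  0.18342322  0.42036099]
```

```bash
python3 - <<'E'
from h import *
p,d=imaging.capture('wrist'); cv2.imwrite('pics/w4.png',cv2.resize(p[100:300,220:420,::-1],None,fx=3,fy=3,interpolation=2))
print(get_state()['tcp_pos'])
E
```

```text
[0.57796569 0.06091004 0.11691816]
```

View pics/w4.png

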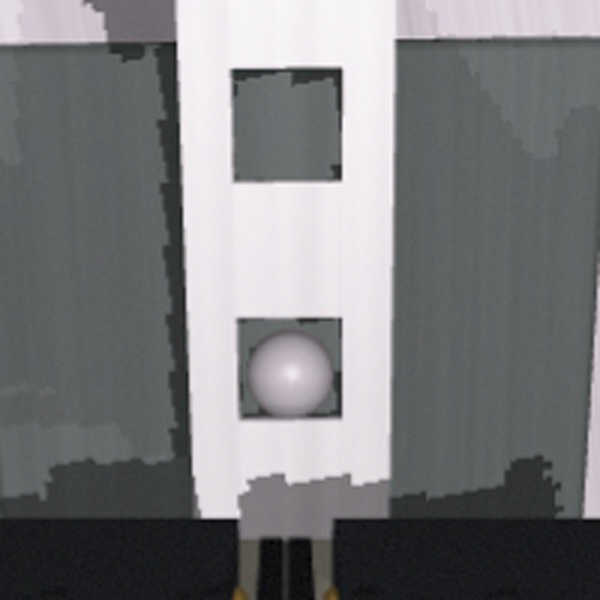

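The button is in the next hole at crop (291,374), inside the opening. I'll back the finger off the lip, lift clear, then check the button's height.

```bash
python3 -m handwheel '[[1,-0.05,-0.3,0,0],[1,-0.05,-0.3,0.5,0],[1,-0.05,-0.3,2,0],[1,-0.05,-0.3,5,0],[1,-0.05,-0.3,9,0],[1,-4,-0.3,11,0],[1,-4,-0.3,11,0]]'; python3 - <<'E'
from h import *
p,d=imaging.capture('wrist'); cv2.imwrite('pics/w5.png',p[:,:,::-1])
P,u,v=pts('wrist',d,np.ones_like(d,bool))
w=np.array([.187,.982]);n=np.array([w[1],-w[0]]);o=np.array([.572,.027])
a=(P[:,:2]-o)@w;b=(P[:,:2]-o)@n
for s in np.arange(-.02,.06,.002):
    k=(abs(a-s)<.001)&(abs(b)<.005)
    if k.any(): print(round(s*1000),(np.median(P[k,2])*1000).round(1),end='; ')
E
```

```text
time_s: 16.85
tcp_pos: [0.5375, 0.058, 0.2306]
eef_rot: [-179.8, 0.2, -100.7]
contact_force: [1.1, -0.6, 0.0]
gripper_width: 0.0001
gripper_force: 0.0
-20 113.6; -18 113.5; -16 113.8; -14 114.2; -12 114.0; -10 113.9; -8 309.5; -6 311.4; -4 312.4; -2 333.1; 0 340.5; 2 322.5; 4 118.1; 6 116.4; 8 113.6; 10 113.5; 12 113.7; 14 113.5; 16 113.5; 18 113.6; 20 113.6; 22 113.3; 24 113.6; 26 113.3; 28 109.7; 30 109.7; 32 109.6; 34 109.7; 36 109.4; 38 109.7; 40 109.5; 42 110.2; 44 113.3; 46 115.7; 48 123.2; 50 123.7; 52 122.3;
```

View pics/w5.png

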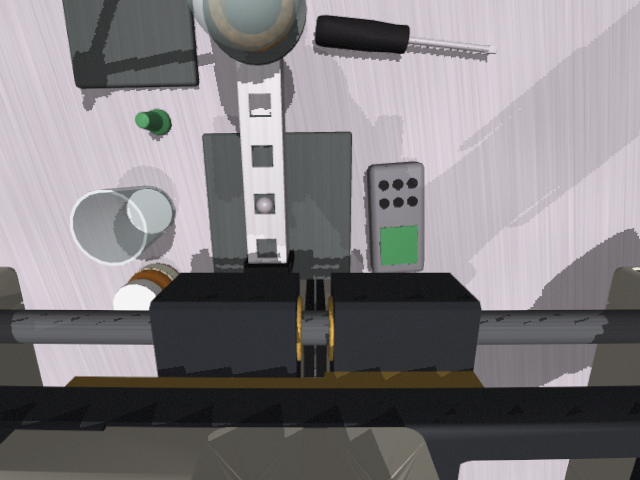

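The wrist view shows the button standing proud in the second hole at (264,204) and the first hole empty at (266,247). The bench items are undisturbed and the arm is clear.

```bash
python3 -m handwheel '[[1,0,0,0,0],[1,0,0,0,0],[1,0,0,0,0]]'; python3 -c "
from plant import r
print(r.close_job())"
```

```text
time_s: 17.27
tcp_pos: [0.5381, 0.0577, 0.2263]
eef_rot: [179.9, -0.0, -100.8]
contact_force: [0.7, 0.2, -0.1]
gripper_width: 0.0007
gripper_force: 0.0
the job is handed in; nothing more can be done
None
```

I handed the job in at 17.3 s with the arm collapsed one hole: the last wrist picture shows the button standing up in the next hole and the gripper clear. Measured forces stayed at about 14 N or less, and the judge's verdict was not shown.

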